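Lock the photo turntable with its T-head key

TASK

Lock the photo turntable for transport: first push the platter round by its finger post until the post faces the pointer on the housing. Then take the T-head key from its stand, put its head lengthwise into the platter's slot and feel for the hidden lower slot by turning key and platter together a little further anticlockwise until the key drops and its collar sits on the platter; then turn the key alone a quarter turn clockwise to its stop, so that the handle stands square across the slot, and let go. Leave the other things on the desk where they are.

Things in the scene. Friction and masses are not known exactly. Their poses are not given: they have to be found in the camera images.
- turntable: Fixed round aluminium photo turntable, 192 mm across, 40 mm high housing; origin at the centre of its underside on the desk, z up. Its -x axis points to the pointer, a small ear with a dark line on the housing, 94 to 112 mm from the axis, 28 to 38 mm above the desk. The platter turns on it about the same vertical axis.
- lock_axis (a point): Axis point at the top (40 mm above the desk) of the fixed hidden lock plate under the platter, 6 mm thick, with a lower slot 48 x 13 mm; axes as the turntable's, they do not show the slot. The slots are in line only at one platter angle, 0.30 to 0.60 rad, differing each time. Stops beneath let the head turn only clockwise from above, about a quarter turn.
- platter (a joint): Angle of the grey round platter (184 mm across, steel centre plate, 110 mm square, 50 mm above the desk, rim 1 mm lower), rad: 0 when the finger post faces the pointer, positive anticlockwise from above; range -1.6 to 1.0, starts between -1.1 and -0.5. It stays where it is left (friction 0.15 N m, about 2 N at the post).
- platter_slot (a point): Centre of the platter's slot, on the turning axis, at the top face (50 mm above the desk). x runs along the slot, -x to the finger post. 48 mm long, 12 mm wide, through the 8 mm plate; then a 2 mm gap to the lock plate. A key head in it, resting on the lock plate, takes the platter along when turned; with the slots in line within about 0.15 rad, it drops 18 mm more.
- finger_post (a point): Middle height of the steel finger post that stands near the platter's rim, 83 mm from the axis: 10 mm across, 17 mm tall, from 49 to 66 mm above the desk. Pushed sideways it turns the platter.
- key_handle (a point): Centre of the black handle bar at the top of the T-head key (about 100 g); z is up, x runs along the handle: 60 (x) x 10 (y) x 14 (z) mm. Below it a steel shank 8 mm across with a round collar 32 mm across, its top 31 mm and underside 35 mm below this point. The key starts upright in the holder; with its collar on the platter this point is 85 mm above the desk.
- key_head (a point): Centre of the key's T-head, 58.5 mm straight below the handle's centre: a round steel cross bar parallel to the handle, 44 mm long (x) and 9 mm thick, with rounded ends; its lowest point is 63 mm below the handle's centre. With the collar on the platter the head lies 3 mm under the lock plate.
- key_holder: Fixed dark steel bridge stand 80 x 50 mm (foot 90 x 60), top 45 mm above the desk, origin on the desk under its centre; a 49 x 14 mm slot along its x, through which the key hangs, its collar on the top. Lift the key 30 mm straight up to free it.
- jar: Bystander, to be left alone: white cream jar with lilac lid, 62 mm across, 122 tall; origin at the centre of its underside.
- stamp: Bystander, to be left alone: small wooden rubber stamp standing up, 22 mm across, 61 tall; origin at the centre of its underside.
- white_roll: Bystander, to be left alone: white tape roll lying flat, 60 mm across, 12 high; origin at the centre of its underside.
- bulb: Bystander, to be left alone: orange blower bulb standing up, 68 mm across, 115 tall; origin at the centre of its underside.
- eraser: Bystander, to be left alone: eraser, 25 x 45 x 12 mm; origin at the centre of its underside.
- tags: Bystander, to be left alone: bundle of paper tags, 53 x 81 x 12 mm; origin at the centre of its underside.
Things that resemble listed ones, but are neither listed nor needed, are in the scene too. Of the things that look like the turntable, the larger one is meant.

How it is judged:
By the outcome, as a careful person would: the job done as asked, in the order asked, and still so for the second after the job is handed in, with the robot touching nothing.
It also fails if it takes over 67 s, if anything falls off the work surface, if the arm or the gripper's body presses on something with over 40 N, if the wrist force passes 120 N, or if a joint passes its speed limit or range.

ROBOT

A 6-joint arm with a two-finger parallel gripper is mounted at the origin on a cart in front of the work surface, level with it; the furniture and walls round the work are solid. World frame = base frame: x ahead of the robot, y to its left, z up, the work surface at z = 0. Lengths are in m, angles in rad, forces in N, time in s.
With the tool pointing down it reaches from about 0.375 to 0.9 m from the base axis. Payload 3.1 kg.
Tool frame: the origin (TCP) lies midway between the tips of the shut fingers; the grasp point (between the pads) lies 19 mm behind it; z points along the fingers, y is the line along which they close (so a half turn about z gives the same grasp; the last joint's range is limited). The gripper opens to 87 mm and grips with 3 to 60 N. Pads are 19 mm wide; open, the fingers measure 117 mm over their backs; the gripper's body (75 mm by 190 mm) begins 51 mm behind the grasp point.
Start: joints at [1.117, 0.527, 1.433, -0, 1.181, -0.178], TCP at [0.17, 0.601, 0.223] pointing down, gripper open.
Joint ranges: [-3.08, 3.08], [-0.75, 2.2], [0.22, 2.44], [-1.43, 4.57], [0, 2.65], [-2.85, 2.85]. Speed limits (rad/s): [2.79, 2.79, 3.14, 3.14, 3.14, 3.14].

INTERFACE

Orientations are given as a unit quaternion [x, y, z, w].
In Python, from rig import status, imaging, order gives the robot as it stands.
- The arm moves only by the tool arm_command, never from a script. Its argument "deltas" is one flat list of numbers, 5 for each row, row after row: the opening, from -1 (shut) to 1 (fully open), so that 0 is half open, then the shift along the tool's x, y, z in m, then the turn about the tool's z in rad. In form: [gripper, tx, ty, tz, roll, gripper, tx, ty, tz, roll, ...]. A call has 1 to 12 rows; each row shifts and turns the commanded pose from where the row before left it, along the tool's axes as they then stand; what a row does not reach is not made up. A row lasts 1/8 s, in which the tool goes at most 62.5 mm and 10.7 degrees, less where a joint would pass 70% of its speed; a pose out of reach is approached as far as the arm can. A call with a gripper value outside its range is refused whole. The fingers move at their own pace and stop on an object; "newtons" is the grip in N (left out, the last holds). Time passes only in rows, so rows that do not move let the fingers close. It gives the time, the measured TCP pose, the force, the opening and the grip force at its end, in the units of the state.
- status.get_obs(): the state, without advancing time (a new reading comes with each control period).
- imaging.camera(name): name is "scene" or "side" or "wrist"; returns (picture, depth): 400x640x3 uint8, red, green, blue; 400x640 float32, m along the optical axis (not along the pixel's ray), 0 where there is no reading.
- imaging.camera_params(name): a dict with "intrinsics" (3x3 intrinsics, pixels), "k1" (the pictures are not rectified: a ray, as slopes to the right and down, at radius r is drawn at 1 + k1 r^2 times it, then the intrinsics apply), "camera_from_world" (4x4, takes a point from world to camera coordinates). Camera axes: x right, y up, looking along -z (the intrinsics and any distortion apply to the point x, -y, -z); pixel columns grow to the right and rows downward; lengths in m; the calibration is good to about 2 mm. A picture is of the moment at which its call begins: read the wrist's pose just before it. camera_params takes no time and is no camera call; for the wrist camera it gives the pose at the moment of the call.
- order.hand_in(): hands the job in; it is judged then, once.
The state is a dict: "time": time; "q": joint angles; "joint_velocities": joint speeds; "joint_torque": joint torques, N m; "position": TCP position; "tool_rot": TCP orientation; "ft_force": force on the tool from outside, world axes, zero at the start; "moment": the same for the moment, N m; "grip_width": finger opening in m; "grip_force": force on a finger pad.
Only numpy, scipy, OpenCV 4.12 (cv2) and the standard library are available. Lean on these libraries where they do the work, as an engineer would, in place of code of your own. Each camera call takes 0.05 s, during which the arm holds its last target. There are 200 camera calls.

## Working session

There is one attempt and no reset: what is moved stays moved. The work goes in short steps, Python scripts to look and compute and a tool call to move; the robot and the scene stay as the last step left them, time stands still between calls to the robot, and variables do not carry over. Pictures are saved under pics/ and viewed, at most 10 in all, crops included, and the job is handed in when it is done.

Besides the shell and the picture viewer there is one more tool, called after "Emit:" as name(argument=value, ...), one argument or row to a line, values as JSON. arm_command: Moves the arm, as the interface text tells. Its arguments: {"type":"object","properties":{"deltas":{"type":"array"},"newtons":{"type":"number"}},"required":["deltas"]}

```bash
mkdir -p pics; ls; cat > h.py <<'E'
import numpy as np, cv2
from rig import status, imaging, order
def grab(n):
    P=imaging.camera_params(n); im,d=imaging.camera(n); return im,d,P
def ray(P,uv):
    K=np.array(P["intrinsics"]);T=np.array(P["camera_from_world"]);k=P["k1"]
    uv=np.atleast_2d(uv).astype(float)
    x=cv2.undistortPoints(uv[:,None],K,np.array([k,0,0,0,0.]))[:,0]
    d=np.c_[x[:,0],-x[:,1],-np.ones(len(x))]@T[:3,:3]
    return -T[:3,:3].T@T[:3,3],d
def onz(P,uv,z):
    o,d=ray(P,uv); return o+d*((z-o[2])/d[:,2])[:,None]
def bydepth(P,uv,dep):
    o,d=ray(P,uv); return o+d*np.asarray(dep)[:,None]
def proj(P,X):
    K=np.array(P["intrinsics"]);T=np.array(P["camera_from_world"]);k=P["k1"]
    c=np.atleast_2d(X)@T[:3,:3].T+T[:3,3]; s=np.c_[c[:,0],-c[:,1]]/-c[:,2:]
    s=s*(1+k*(s**2).sum(1))[:,None]; return s*[K[0,0],K[1,1]]+K[:2,2]
def save(n,im): cv2.imwrite("pics/"+n+".png",im[:,:,::-1])
E
python3 - <<'E'
from h import *
ims=[]
for n in("scene","side"):
    im,d,P=grab(n); np.savez(n+".npz",im=im,d=d); save(n+"0",im)
    print(n,np.array(P["intrinsics"]).round(1).tolist(),P["k1"],(-np.array(P["camera_from_world"])[:3,:3].T@np.array(P["camera_from_world"])[:3,3]).round(3))
print(status.get_obs())
E
```

```text
pics
scene [[411.6, 0.0, 315.2], [0.0, 411.6, 203.3], [0.0, 0.0, 1.0]] -0.05188458772055144 [ 0.24  -0.617  0.847]
side [[381.0, 0.0, 326.8], [0.0, 381.0, 204.0], [0.0, 0.0, 1.0]] 0.031174812035294257 [ 0.254 -0.752  0.763]
{'time': 0.1, 'q': array([ 1.11651959e+00,  5.28417555e-01,  1.43379142e+00, -1.42737479e-05,
        1.18143215e+00, -1.78498638e-01]), 'joint_velocities': array([ 7.94172547e-05, -1.15399704e-03, -1.27135615e-03, -1.23893351e-03,
       -1.97195404e-03,  2.08640142e-04]), 'joint_torque': array([-4.84906741e-04, -4.40986490e+01, -1.77150983e+01,  6.34619105e-02,
        5.34413068e-02, -3.53648375e-05]), 'position': array([0.16985565, 0.60076824, 0.22163678]), 'tool_rot': array([ 1.37449748e-01,  9.90508212e-01, -9.75452001e-04, -3.12403923e-04]), 'ft_force': array([0.46759827, 0.66357588, 0.01739785]), 'moment': array([ 0.0149219 , -0.0063978 ,  0.01659488]), 'grip_force': 0.0, 'grip_width': 0.08672973018570829}
```

View pics/scene0.png

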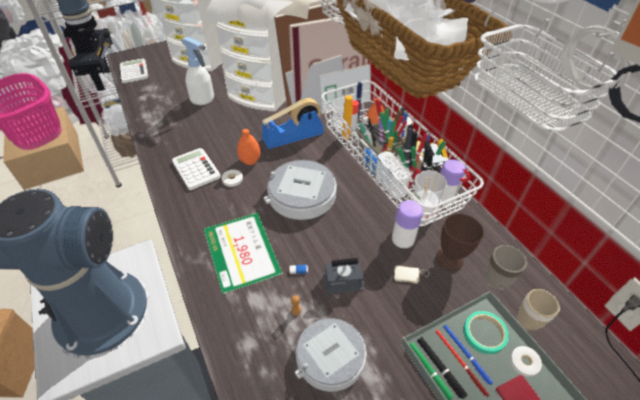

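View pics/side0.png

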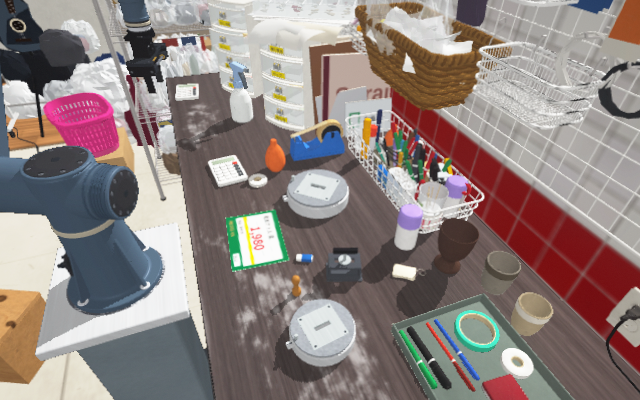

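The scene view shows two look-alike turntables, at (302,190) and (331,355). The key is in its holder at (344,270), the stamp at (296,305), the eraser at (406,274) and the jar at (405,225). Next I measure both turntables and check a crop.

```bash
python3 - <<'E'
from h import *
z=np.load("scene.npz"); im,d=z["im"],z["d"]; P=imaging.camera_params("scene")
v,u=np.mgrid[0:400,0:640]
X=bydepth(P,np.c_[u.ravel(),v.ravel()],d.ravel()).reshape(400,640,3)
np.save("X.npy",X)
for c in((302,190),(331,355)):
    m=(np.hypot(u-c[0],v-c[1])<55)&(X[...,2]>.042)&(X[...,2]<.054)
    n,l,s,ce=cv2.connectedComponentsWithStats(m.astype(np.uint8)); i=1+s[1:,4].argmax()
    p=X[l==i][:,:2].astype(np.float32); (cx,cy),(w,h),a=cv2.minAreaRect(p)
    cc,r=cv2.minEnclosingCircle(p)
    print(c,s[i],np.round([cx,cy,w,h],4),np.round(cc,4),round(r,4),"z",np.median(X[l==i][:,2]))
    hi=(np.hypot(u-c[0],v-c[1])<50)&(X[...,2]>.056)&(X[...,2]<.075)
    print(hi.sum(),X[hi].mean(0).round(4), u[hi].mean(),v[hi].mean())
for n,c in(("key",(344,262)),("holder",(344,282)),("stamp",(296,298)),("jar",(408,210)),("eraser",(406,274)),("roll",(232,177)),("bulb",(245,135)),("tags?",(240,255))):
    print(n,X[c[1],c[0]].round(3))
a=cv2.resize(im[150:230,255:350],None,fx=4,fy=4,interpolation=2);b=cv2.resize(im[310:400,285:380],None,fx=4,fy=4,interpolation=2);k=cv2.resize(im[250:300,320:370],None,fx=7,fy=7,interpolation=2)[:320]
out=np.zeros((600,800,3),np.uint8);out[:320,:380]=a;out[:320,400:750]=k; out[320:,:380]=b[:280];
save("crop",out)
E
```

```text
(302, 190) [ 269  160   67   49 2482] [0.5702 0.1167 0.1826 0.1815] [0.5693 0.1179] 0.0931 z 0.048432645878363434
17 [0.5075 0.1712 0.0619] 272.52941176470586 173.64705882352942
(331, 355) [304 364   4   3  12] [ 0.3571 -0.3399  0.0027  0.0059] [ 0.3573 -0.3396] 0.0032 z 0.049282358835413154
0 [nan nan nan] nan nan
key [ 0.528 -0.187  0.088]
holder [ 0.532 -0.188  0.003]
stamp [ 0.401 -0.205  0.06 ]
jar [ 0.722 -0.148  0.121]
eraser [ 0.674 -0.239  0.005]
roll [0.416 0.273 0.002]
bulb [0.486 0.317 0.102]
tags? [ 0.34  -0.003  0.003]<stdin>:13: RuntimeWarning: Mean of empty slice.
  ret = um.true_divide(
  ret = ret.dtype.type(ret / rcount)
```

View pics/crop.png

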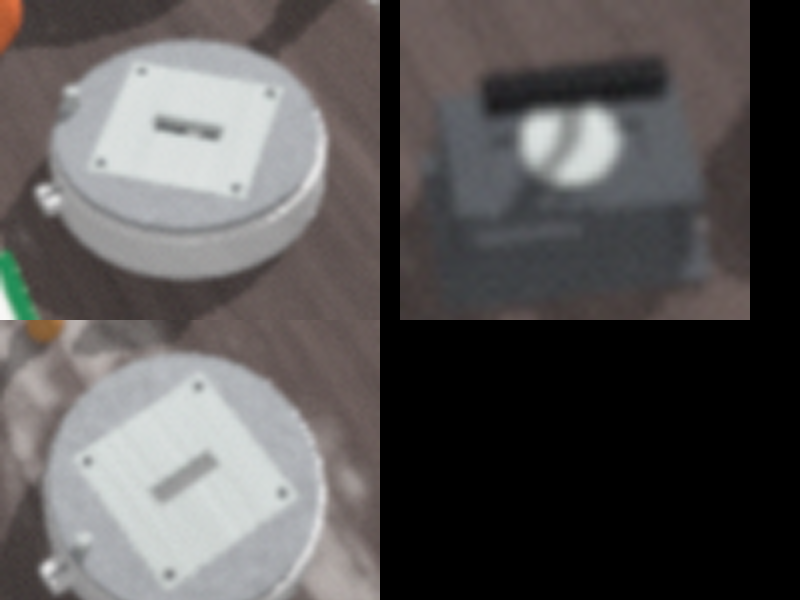

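Crop: the far turntable (scene 302,190) has a platter about 183 mm across, which matches. Its finger post is at scene px (272,174), the pointer ear at (268,200), and its slot is open. The near one (331,355) has a filled slot and is the decoy. The key has its handle at (344,268) and its collar below that.

```bash
cat > fit.py <<'E'
from h import *
def cloud(n):
    P=imaging.camera_params(n);z=np.load(n+".npz"); d=z["d"]; v,u=np.mgrid[0:400,0:640]
    return P,z["im"],bydepth(P,np.c_[u.ravel(),v.ravel()],d.ravel()).reshape(400,640,3),u,v
if __name__=="__main__":
  for n in("scene","side"):
    P,im,X,u,v=cloud(n)
    near=lambda x,y,r:np.hypot(X[...,0]-x,X[...,1]-y)<r
    pl=near(.569,.118,.11)&(X[...,2]>.044)&(X[...,2]<.053)
    p=X[pl]; c=cv2.minAreaRect(p[:,:2].astype(np.float32)); print(n,"platter",np.round(c[0],4),np.round(c[1],4),p[:,2].mean().round(4))
    po=near(.569,.118,.1)&(X[...,2]>.056); print(" post",po.sum(),X[po].mean(0).round(4))
    r=np.hypot(X[...,0]-c[0][0],X[...,1]-c[0][1]); e=(r>.1)&(r<.116)&(X[...,2]>.025)&(X[...,2]<.042); print(" ear",e.sum(),X[e].mean(0).round(4), u[e].mean(),v[e].mean())
    g=im.max(2).astype(int)
    h=near(.54,-.19,.06)&(X[...,2]>.07); q=X[h]; rc=cv2.minAreaRect(q[:,:2].astype(np.float32)); print(" handle",h.sum(),q.mean(0).round(4),rc, q[:,2].max())
    h=near(.54,-.19,.08)&(abs(X[...,2]-.047)<.005); q=X[h]; print(" holdertop",h.sum(),cv2.minAreaRect(q[:,:2].astype(np.float32)))
  # slot dark
    s=near(*c[0],.035)&(im.mean(2)<130); print(" slot",s.sum(),onz(P,[[u[s].mean(),v[s].mean()]],.05).round(4))
E
python3 fit.py
```

```text
scene platter [0.5702 0.1167] [0.1826 0.1815] 0.0485
 post 17 [0.5075 0.1712 0.0619]
 ear 38 [0.4639 0.1118 0.0355] 267.07894736842104 199.52631578947367
 handle 175 [ 0.5316 -0.1859  0.0831] ((0.5320822596549988, -0.18471820652484894), (0.01252077892422676, 0.05907515808939934), 69.046875) 0.08994678310152271
 holdertop 486 ((0.5316938161849976, -0.1852060854434967), (0.050257548689842224, 0.08058042824268341), 69.56523895263672)
 slot 13 [[0.5659 0.1195 0.05  ]]
side platter [0.5689 0.1184] [0.1832 0.1797] 0.0472
 post 11 [0.5063 0.1715 0.0609]
 ear 25 [0.463  0.1112 0.0345] 284.44 198.6
 handle 151 [ 0.5309 -0.1842  0.0825] ((0.5326923727989197, -0.18341967463493347), (0.011968469247221947, 0.05842169374227524), 68.00081634521484) 0.08837093490590098
 holdertop 402 ((0.5315053462982178, -0.18313226103782654), (0.05119825154542923, 0.08041888475418091), 72.47370147705078)
 slot 1 [[0.5592 0.1268 0.05  ]]
```

Emit:
arm_command(
  deltas=[0.5,-0.0441,-0.0322,0,0,0.2,-0.0441,-0.0322,0,0,0,-0.0441,-0.0322,0,0,-0.4,-0.0441,-0.0322,0,0,-0.6,-0.0441,-0.0322,0,0,-0.6,-0.0441,-0.0322,0,0,-0.6,-0.0441,-0.0322,0,0,-0.6,-0.0441,-0.0322,0,0,-0.6,-0.0441,-0.0322,0,0,-0.6,-0.0441,-0.0322,0,0,-0.6,0,0,0,0.18,-0.6,0,0,0,0.18],
  newtons=10,
)

```text
time: 1.6
position: [0.507, 0.1704, 0.222]
tool_rot: [0.316, 0.949, -0.0, -0.001]
ft_force: [-0.8, 0.6, 0.2]
grip_width: 0.0173
grip_force: 0.0
```

Emit:
arm_command(
  deltas=[-0.6,0,0,0,0.07,-0.6,0,0,0,0],
)

```text
time: 1.85
position: [0.5065, 0.1713, 0.2222]
tool_rot: [0.345, 0.939, -0.0, -0.0]
ft_force: [-0.8, -0.2, 0.8]
grip_width: 0.0174
grip_force: 0.0
```

```bash
cat >> h.py <<'E'
from scipy.spatial.transform import Rotation as Ro
def pose():
    o=status.get_obs(); R=Ro.from_quat(o["tool_rot"]).as_matrix()
    return o,np.array(o["position"]),R
def info():
    o,p,R=pose(); print("t",round(o["time"],2),"p",p.round(4),"yang",np.degrees(np.arctan2(R[1,1],R[0,1])).round(2),"tilt",R[:2,2].round(4),"F",np.round(o["ft_force"],1),"w",round(o["grip_width"],4),"gf",round(o["grip_force"],1),"q6",round(o["q"][5],2))
def delta(t):
    o,p,R=pose(); print("delta",(R.T@(np.array(t)-p)).round(4))
E
python3 - <<'E'
from h import *
info(); im,d,P=grab("wrist"); np.savez("wrist.npz",im=im,d=d,T=P["camera_from_world"]); save("w1",im)
print(proj(P,[[.507,.1715,.066],[.5695,.1175,.05],[.4635,.1115,.038]]).round(0))
E
```

```text
t 1.85 p [0.5065 0.1713 0.2222] yang 49.6 tilt [-0.0009 -0.0001] F [-0.8 -0.2  0.8] w 0.0174 gf 0.0 q6 -0.75
[[315. 188.]
 [315. 252.]
 [251. 187.]]
```

View pics/w1.png

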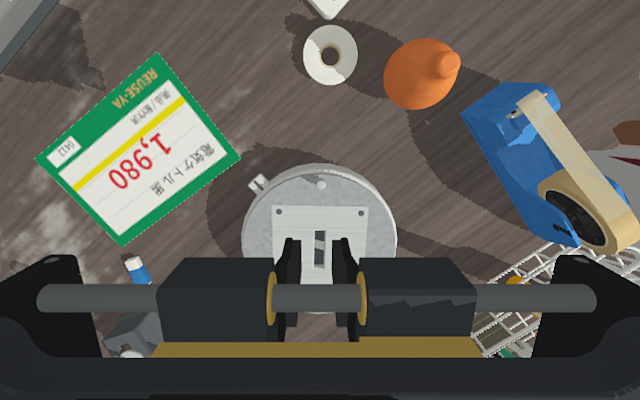

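The wrist view shows the platter centred near (320,235), with the post at (320,185), the ear at (257,182) and the slot at (319,250). Now I measure those.

```bash
python3 - <<'E'
from h import *
P=imaging.camera_params("wrist");z=np.load("wrist.npz");im,d=z["im"],z["d"];v,u=np.mgrid[0:400,0:640]
X=bydepth(P,np.c_[u.ravel(),v.ravel()],d.ravel()).reshape(400,640,3)
r=np.hypot(X[...,0]-.5695,X[...,1]-.1175)
print("ray",onz(P,[[320,185]],.066),onz(P,[[319,250]],.05),onz(P,[[257,182]],.037))
pl=(r<.11)&(X[...,2]>.043)&(X[...,2]<.054)&(v<285); 
# fit circle to left/top/right rim pixels of platter mask: extreme contour of hull
h=cv2.convexHull(np.c_[u[pl],v[pl]].astype(np.int32))[:,0]; h=h[h[:,1]<240]
p=onz(P,h,.049); A=np.c_[2*p[:,:2],np.ones(len(p))]; s=np.linalg.lstsq(A,(p[:,:2]**2).sum(1),rcond=None)[0]; print("circ",s[:2],np.sqrt(s[2]+s[0]**2+s[1]**2),len(h))
po=(r<.1)&(X[...,2]>.057)&(v<215);print("post",po.sum(),X[po].mean(0),onz(P,[[u[po].mean(),v[po].mean()]],.066))
e=(r>.099)&(r<.12)&(X[...,2]>.025)&(X[...,2]<.044)&(v<240)&(u<300);print("ear",e.sum(),X[e].mean(0))
pw=((im.min(2)>200)&(r<.1)&(v<225)); 
sl=(r<.04)&(im.mean(2)<140)&(abs(u-319)<9)&(v>225)&(v<272); print("slot",onz(P,[[u[sl].mean(),v[sl].mean()]],.05),sl.sum(),u[sl].min(),u[sl].max(),v[sl].min(),v[sl].max())
E
```

```text
ray [[0.50816602 0.17757136 0.066     ]] [[0.57135436 0.12282675 0.05      ]] [[0.4643279  0.12022356 0.037     ]]
circ [0.56961844 0.12428045] 0.09058360438623493 24
post 79 [0.50863785 0.17851289 0.06464737] [[0.50836424 0.17871736 0.066     ]]
ear 179 [0.46496885 0.12046379 0.03697151]
slot [[0.57084202 0.12362187 0.05      ]] 293 314 324 231 267
```

```bash
python3 - <<'E'
from h import *
P=imaging.camera_params("wrist");o,p,R=pose()
for s in(-1,0,1): print(s,proj(P,p+R[:,1]*s*.0087).round(1),proj(P,p+R[:,1]*s*.0087+[0,0,.019]).round(1))
im=np.load("wrist.npz")["im"]; save("c2",cv2.resize(im[160:360,230:410],None,fx=3,fy=3,interpolation=2))
z=np.load("scene.npz");S=imaging.camera_params("scene")
for c in([.5695,.1175],[.5706,.1236]): 
    a=np.linspace(0,2*np.pi,200); q=proj(S,np.c_[c[0]+.092*np.cos(a),c[1]+.092*np.sin(a),0*a+.049]); print(q.min(0),q.max(0))
g=z["im"][150:225,255:350].mean(2).astype(int); print(g[28,8:24],g[28,75:90]); print(g[5:20,45],g[55:75,45])
E
```

```text
-1 [[298.3 256.5]] [[296.3 273.6]]
0 [[313.3 256.5]] [[313.  273.5]]
1 [[328.3 256.4]] [[329.7 273.5]]
[267.84006652 159.54114267] [334.83719154 206.86037003]
[267.35520781 158.18183865] [334.1151175  205.16541545]
[ 94  96  97  98  97  99 105 114 121 132 151 168 173 176 176 175] [175 174 178 189 183 138 112 105  99  98  94  91  88  86  88]
[ 87  88  88  85 104 145 172 178 180 180 181 186 200 215 218] [173 158 136 140 160 169 164 160 158 155 155 155 155 145 123  84  65  65
  62  62]
```

View pics/c2.png

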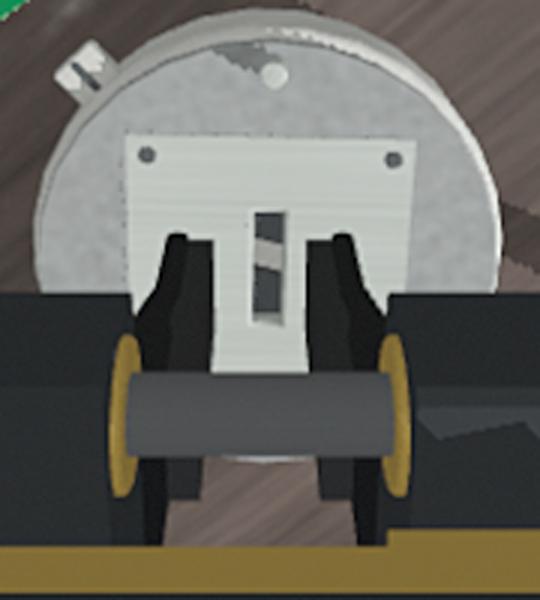

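The fingers appear 3 px right of where calibration puts them, so the wrist camera is biased. The post lies about 3 mm further along +y than planned. I straddle the post with a 27 mm gap.

Emit:
arm_command(
  deltas=[-0.38,0,0.0025,0.03,0,-0.38,0,0,0.04,0,-0.38,0,0,0.04,0,-0.38,0,0,0.03,0,-0.38,0,0,0.017,0,-0.38,0,0,0.01,0,-0.38,0,0,0,0],
)

```text
time: 2.78
position: [0.5082, 0.1734, 0.0551]
tool_rot: [0.345, 0.938, -0.0, -0.0]
ft_force: [-0.4, 0.2, 0.6]
grip_width: 0.0268
grip_force: 0.0
```

```bash
python3 - <<'E'
from h import *
info(); im,d,P=grab("wrist"); np.savez("wrist2.npz",im=im,d=d); s,ds,_=grab("scene")
o,p,R=pose(); print(proj(P,p),proj(P,[[.508,.1735,.066]]))
out=np.zeros((500,800,3),np.uint8);out[:480,:480]=cv2.resize(im[180:340,240:400],None,fx=3,fy=3,interpolation=2);out[:300,490:790]=cv2.resize(s[145:220,250:325],None,fx=4,fy=4,interpolation=2);save("c3",out)
E
```

```text
t 2.77 p [0.5082 0.1734 0.0551] yang 49.6 tilt [-0.001  -0.0002] F [-0.4  0.2  0.6] w 0.0268 gf 0.0 q6 -0.75
[[314.34716519 258.1526484 ]] [[313.14517253 265.47898206]]
```

View pics/c3.png

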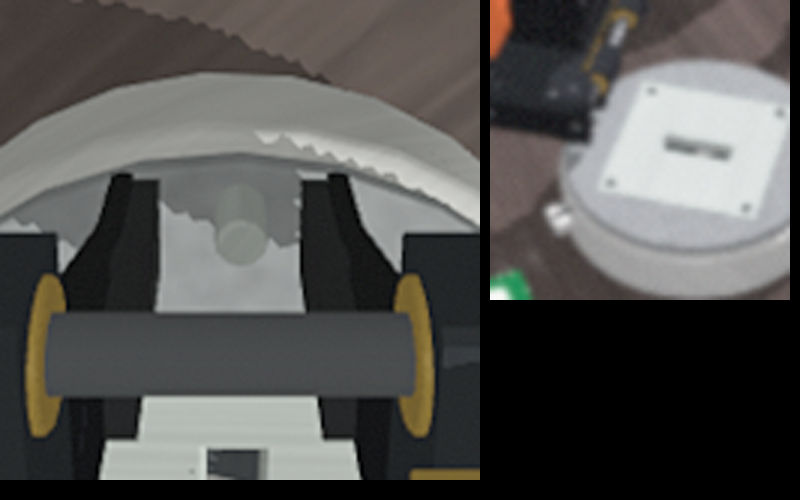

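The post top is at crop (240,243), between the fingers at 158 and 302, so the straddle is good. Next I close lightly and swing the post along the arc.

Emit:
arm_command(
  deltas=[-0.7,0,0,0,0,-0.85,0,0,0,0,-0.85,0,0,0,0,-0.85,0,0,0,0],
  newtons=5,
)

```text
time: 3.38
position: [0.5091, 0.1737, 0.0561]
tool_rot: [0.346, 0.938, 0.001, 0.001]
ft_force: [0.9, 2.8, 3.5]
grip_width: 0.0091
grip_force: 5.0
```

Emit:
arm_command(
  deltas=[-0.85,-0.00016,-0.0051,0,-0.0617,-0.85,-0.00016,-0.0051,0,-0.0617,-0.85,-0.00016,-0.0051,0,-0.0617,-0.85,-0.00016,-0.0051,0,-0.0617,-0.85,-0.00016,-0.0051,0,-0.0617,-0.85,-0.00016,-0.0051,0,-0.0617,-0.85,-0.00016,-0.0051,0,-0.0617,-0.85,-0.00016,-0.0051,0,-0.0617,-0.85,-0.00016,-0.0051,0,-0.0617,-0.85,-0.00016,-0.0051,0,-0.0617,-0.85,-0.00016,-0.0051,0,-0.0617,-0.85,0,0,0,0],
)

```text
time: 4.88
position: [0.4894, 0.1215, 0.056]
tool_rot: [0.014, 1.0, -0.0, 0.001]
ft_force: [1.1, -0.9, 4.4]
grip_width: 0.0095
grip_force: 5.0
```

```bash
python3 - <<'E'
from h import *
info(); im,d,P=grab("wrist"); np.savez("wrist2.npz",im=im,d=d); o,p,R=pose()
print(np.degrees(np.arctan2(p[1]-.120,p[0]-.570)),np.hypot(p[1]-.120,p[0]-.570))
save("c4",cv2.resize(im[150:350,220:420],None,fx=3,fy=3,interpolation=2))
E
```

```text
t 4.88 p [0.4894 0.1215 0.056 ] yang 88.41 tilt [ 0.0014 -0.0005] F [ 1.1 -0.9  4.4] w 0.0095 gf 5.0 q6 -1.52
178.91247277568763 0.0806113408397238
```

View pics/c4.png

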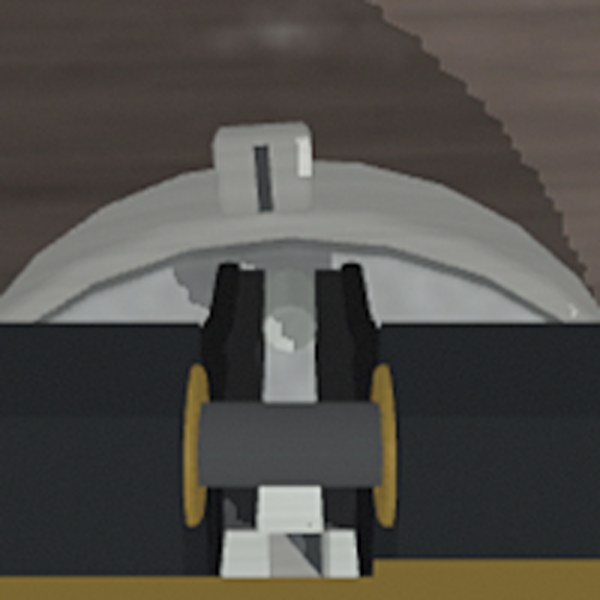

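```bash
python3 - <<'E'
from h import *
P=imaging.camera_params("wrist");o,p,R=pose()
print(proj(P,p),proj(P,p+[0,0,.011]))
for b in(0,-3.1):
    e=onz(P,[[306.3+b,199],[308.7+b,220.7]],.038); q=onz(P,[[316.7+b,259.3]],.066); print(e[:,:2],q[:,:2])
    for c in([.570,.120],[.5706,.1236],[.5695,.1175]):
        f=lambda a:np.degrees(np.arctan2(a[1]-c[1],a[0]-c[0]))%360
        print(c,"ear",f(e.mean(0)),"post",f(q[0]),"rp",np.hypot(*(q[0][:2]-c)))
# circle fit of platter rim/housing
d=np.load("wrist2.npz")["d"];v,u=np.mgrid[0:400,0:640];X=bydepth(P,np.c_[u.ravel(),v.ravel()],d.ravel()).reshape(400,640,3)
m=(X[...,2]>.044)&(X[...,2]<.053)&(v<257)&(v>215); 
pts=[]
for c in list(range(225,285))+list(range(350,415)):
    r=np.where(m[:,c])[0]
    if len(r): pts.append((c,r.min()-.5))
q=onz(P,pts,.049); 
from scipy.optimize import least_squares
s=least_squares(lambda a:np.hypot(q[:,0]-a[0],q[:,1]-a[1])-.092,[.57,.12],loss="soft_l1",f_scale=.001); print("centre",s.x,s.cost,len(pts))
E
```

```text
[[313.13403211 254.52517653]] [[312.96307618 263.91482536]]
[[0.4612782  0.11813596]
 [0.47536658 0.11907899]] [[0.48720678 0.12362737]]
[0.57, 0.12] ear 180.7846463212387 post 177.49133635926856 rp 0.08287264219737575
[0.5706, 0.1236] ear 182.79458905155653 post 179.98119322175825 rp 0.08339322275239214
[0.5695, 0.1175] ear 179.3728754060129 post 175.741739214458 rp 0.0825210183623136
[[0.46122332 0.11625969]
 [0.47531033 0.11716018]] [[0.48715711 0.12194004]]
[0.57, 0.12] ear 181.8523065875578 post 178.6584722846841 rp 0.08286559830197117
[0.5706, 0.1236] ear 183.8518944752421 post 181.13965286709066 rp 0.08345939447682621
[0.5695, 0.1175] ear 180.44714927964563 post 176.91352004421063 rp 0.08246250491840278
centre [0.56961448 0.12260997] 6.395584995229881e-06 107
```

The post is gripped at crop (290,328) and the ear line is at (262,180), which leaves about 3° to go. I turn that, then release and lift.

Emit:
arm_command(
  deltas=[-0.85,-0.0001,-0.0022,0,-0.027,-0.85,-0.0001,-0.0022,0,-0.027,-0.85,0,0,0,0,-0.5,0,0,0,0,-0.5,0,0,0,0,-0.3,0,0,-0.03,0,-0.3,0,0,-0.05,0,-0.3,0,0,-0.055,0,-0.3,0.0,0,0,0,-0.3,0,0,0,0],
)

```text
time: 6.18
position: [0.4879, 0.1175, 0.19]
tool_rot: [-0.013, 1.0, -0.0, -0.001]
ft_force: [-0.4, -0.5, -0.3]
grip_width: 0.0307
grip_force: 0.0
```

```bash
python3 - <<'E'
from h import *
info(); im,d,P=grab("wrist"); np.savez("wrist3.npz",im=im,d=d); o,p,R=pose()
print(proj(P,p))
save("c5",cv2.resize(im[130:330,200:440],None,fx=3,fy=3,interpolation=2))
delta([.5318,-.1845,.19]); print("roll to 69.5:")
E
```

```text
t 6.17 p [0.4879 0.1175 0.19  ] yang 91.54 tilt [-0.0015 -0.0001] F [-0.4 -0.5 -0.3] w 0.0307 gf 0.0 q6 -1.58
[[313.17292388 253.03960426]]
delta [-0.0362 -0.3031 -0.0009]
roll to 69.5:
```

View pics/c5.png

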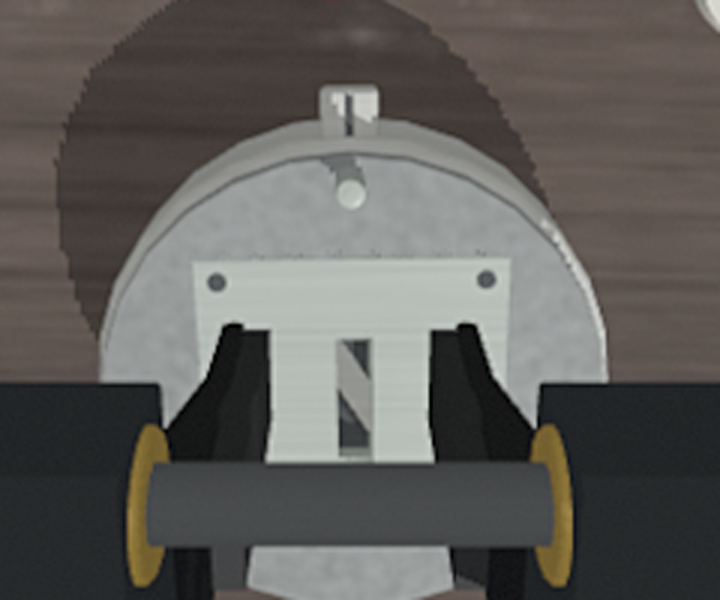

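Ear line (349,115), post (350,193) and slot (354,398) lie on one line in the crop, so the post faces the pointer. A band inside the slot hints that the lower slot is about 0.5 rad further on. Next, the key.

Emit:
arm_command(
  deltas=[0,-0.006,-0.0505,0,0,0,-0.006,-0.0505,0,0,0,-0.006,-0.0505,0,0,0,-0.006,-0.0505,0,0,0,-0.006,-0.0505,0,0,0,-0.0062,-0.0505,0,0,0,0,0,0,0.128,0,0,0,0,0.128,0,0,0,0,0.128,0,0,0,0,0,0,0,0,0,0],
)

```text
time: 7.6
position: [0.5326, -0.184, 0.1893]
tool_rot: [0.177, 0.984, 0.0, -0.001]
ft_force: [0.3, 0.1, -0.4]
grip_width: 0.044
grip_force: 0.0
```

```bash
python3 - <<'E'
from h import *
info(); im,d,P=grab("wrist"); np.savez("wrist4.npz",im=im,d=d); o,p,R=pose()
v,u=np.mgrid[0:400,0:640];X=bydepth(P,np.c_[u.ravel(),v.ravel()],d.ravel()).reshape(400,640,3)
m=(X[...,2]>.07)&(X[...,2]<.095)&(np.hypot(X[...,0]-.532,X[...,1]+.1845)<.05); print(m.sum(),X[m].mean(0),cv2.minAreaRect(X[m][:,:2].astype(np.float32)), cv2.boundingRect(np.c_[u[m],v[m]].astype(np.int32)))
print(proj(P,p),proj(P,[[.5318,-.1845,.087]]))
save("c6",cv2.resize(im[150:330,200:440],None,fx=3,fy=3,interpolation=2))
E
```

```text
t 7.6 p [ 0.5326 -0.184   0.1893] yang 69.64 tilt [-0.0022  0.0013] F [ 0.3  0.1 -0.4] w 0.044 gf 0.0 q6 -1.75
740 [ 0.5310818  -0.17796669  0.08586436] ((0.5328306555747986, -0.17876341938972473), (0.009863719344139099, 0.059736430644989014), 70.04448699951172) (314, 166, 12, 66)
[[313.04145429 256.10478118]] [[313.15018015 201.84714026]]
```

View pics/c6.png

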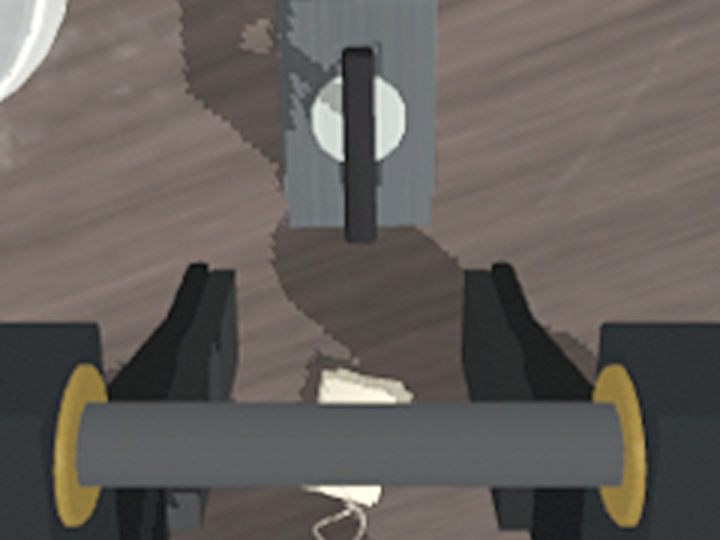

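The handle is at crop (360,145) against a finger midline at 350, so after the camera bias it is about 2 mm along +y. Descend, grip and lift.

Emit:
arm_command(
  deltas=[0,0,0.0022,0.03,0,0,0,0,0.035,0,0,0,0,0.03,0,0,0,0,0.02,0,0,0,0,0.013,0,0,0,0,0,0,-1,0,0,0,0,-1,0,0,0,0,-1,0,0,0,0,-1,0,0,0,0,-1,0,0,0,0],
  newtons=30,
)

```text
time: 9.02
position: [0.5342, -0.1823, 0.0628]
tool_rot: [0.178, 0.984, -0.0, 0.0]
ft_force: [0.0, 0.4, 0.7]
grip_width: 0.0096
grip_force: 30.0
```

```bash
python3 - <<'E'
from h import *
info()
E
```

```text
t 9.03 p [ 0.5342 -0.1823  0.0628] yang 69.54 tilt [ 0.0005 -0.0002] F [0.  0.4 0.7] w 0.0096 gf 30.0 q6 -1.74
```

Emit:
arm_command(
  deltas=[-1,0,0,-0.01,0,-1,0,0,-0.02,0,-1,0,0,-0.03,0,-1,0,0,-0.03,0,-1,0,0,0,0],
)

```text
time: 9.65
position: [0.5356, -0.1832, 0.1552]
tool_rot: [0.178, 0.984, -0.001, 0.003]
ft_force: [0.5, 0.3, -0.6]
grip_width: 0.0095
grip_force: 30.0
```

```bash
python3 - <<'E'
from h import *
info(); im,d,P=grab("wrist"); np.savez("wrist5.npz",im=im,d=d); o,p,R=pose()
print("grasp proj", proj(P,p-R[:,2]*.019), proj(P,p))
v,u=np.mgrid[0:400,0:640];X=bydepth(P,np.c_[u.ravel(),v.ravel()],d.ravel()).reshape(400,640,3)
L=(X-p)@R  # tool coords
m=(np.abs(L[...,1])<.02)&(L[...,2]>-.028)&(L[...,2]<-.004)&(np.abs(L[...,0])<.05)&(im.max(2)<70); print(m.sum(),L[m].min(0),L[m].max(0))
m=(np.abs(L[...,1])<.03)&(L[...,2]>.008)&(L[...,2]<.02)&(np.abs(L[...,0])<.05);print("collar",m.sum(),L[m].min(0),L[m].max(0),L[m].mean(0))
# slot centre from wrist3: pose then
d3=np.load("wrist3.npz")
save("c7",cv2.resize(im[180:350,220:420],None,fx=3,fy=3,interpolation=2))
E
```

```text
t 9.65 p [ 0.5356 -0.1832  0.1552] yang 69.55 tilt [ 0.0052 -0.0031] F [ 0.5  0.3 -0.6] w 0.0095 gf 30.0 q6 -1.74
grasp proj [[313.10353235 268.92386222]] [[313.38710929 252.26971817]]
2291 [-0.02782292 -0.01270421 -0.02799992] [ 0.03145099  0.0161891  -0.00402378]
collar 433 [ 0.00184193 -0.01336903  0.01101683] [0.01520407 0.0170635  0.01591008] [0.00807436 0.00204019 0.01306468]
```

View pics/c7.png

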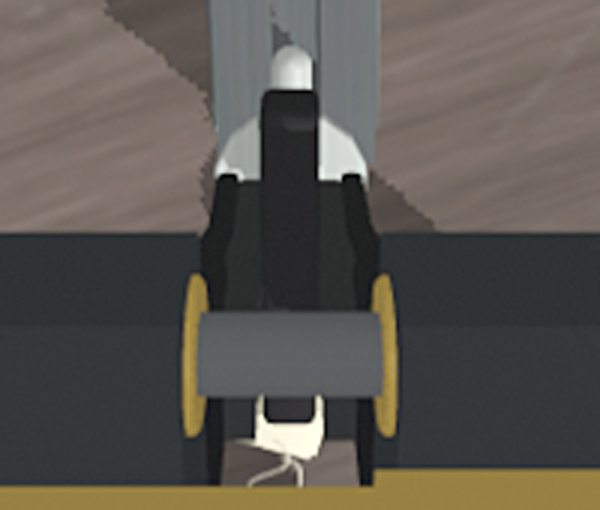

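```bash
python3 - <<'E'
from h import *
P=imaging.camera_params("wrist");o,p,R=pose()
t=lambda *x:proj(P,p+R@np.array(x)).round(1)[0]
print("finger tip front inner",t(.0095,.005,0),t(.0095,.0095,0)," obs v~239 (x 300..333)")
hz=-.0175
for c in(-.001,0,.001,.002): print(c,"handle ends",t(c+.03,0,hz-.007),t(c-.03,0,hz-.007),"obs v 211 / 319; head tip",t(c+.022,0,hz+.0585),t(c+.0209,0,hz+.0555),"obs 195 ; collar front",t(c+.016,0,hz+.031))
g=np.load("wrist5.npz")["im"].mean(2).astype(int)
print("col 317",[(v,g[v,317]) for v in range(190,216)]); print("col317 low",[(v,g[v,317]) for v in range(312,326)]);print("col 297",[(v,g[v,297]) for v in range(230,246)])
E
```

```text
finger tip front inner [321.8 240.4] [329.7 240.4]  obs v~239 (x 300..333)
-0.001 handle ends [312.4 224.4] [312.9 329.4] obs v 211 / 319; head tip [313.4 199.9] [313.4 202.8] obs 195 ; collar front [313.1 222.8]
0 handle ends [312.4 222.5] [312.9 327.9] obs v 211 / 319; head tip [313.4 198.5] [313.4 201.4] obs 195 ; collar front [313.1 221.2]
0.001 handle ends [312.3 220.5] [312.9 326.3] obs v 211 / 319; head tip [313.4 197.1] [313.4 200. ] obs 195 ; collar front [313.1 219.7]
0.002 handle ends [312.3 218.5] [312.9 324.7] obs v 211 / 319; head tip [313.4 195.7] [313.4 198.5] obs 195 ; collar front [313.1 218.1]
col 317 [(190, np.int64(121)), (191, np.int64(122)), (192, np.int64(124)), (193, np.int64(112)), (194, np.int64(97)), (195, np.int64(135)), (196, np.int64(159)), (197, np.int64(162)), (198, np.int64(170)), (199, np.int64(181)), (200, np.int64(197)), (201, np.int64(212)), (202, np.int64(219)), (203, np.int64(219)), (204, np.int64(219)), (205, np.int64(218)), (206, np.int64(219)), (207, np.int64(223)), (208, np.int64(217)), (209, np.int64(161)), (210, np.int64(14)), (211, np.int64(32)), (212, np.int64(35)), (213, np.int64(35)), (214, np.int64(34)), (215, np.int64(36))]
col317 low [(312, np.int64(69)), (313, np.int64(52)), (314, np.int64(53)), (315, np.int64(54)), (316, np.int64(55)), (317, np.int64(55)), (318, np.int64(56)), (319, np.int64(50)), (320, np.int64(32)), (321, np.int64(183)), (322, np.int64(241)), (323, np.int64(247)), (324, np.int64(244)), (325, np.int64(244))]
col 297 [(230, np.int64(163)), (231, np.int64(163)), (232, np.int64(162)), (233, np.int64(162)), (234, np.int64(161)), (235, np.int64(159)), (236, np.int64(189)), (237, np.int64(173)), (238, np.int64(4)), (239, np.int64(25)), (240, np.int64(31)), (241, np.int64(31)), (242, np.int64(32)), (243, np.int64(32)), (244, np.int64(32)), (245, np.int64(33))]
```

```bash
python3 - <<'E'
from h import *
P=imaging.camera_params("wrist");o,p,R=pose()
oo,d=ray(P,[[314.9,265.1],[318,262.7],[(349/3+200)-3.1,130+115/3+2.4]]); oo=(oo-p)@R; d=d@R
yr=np.radians(91.54); y=np.array([np.cos(yr),np.sin(yr)]); x=np.array([-y[1],y[0]]) 
for k,zz in((0,.14),(1,.14),(2,.152)):
    q=oo+d[k]*(zz-oo[2])/d[k][2]; print(q, np.array([.4879,.1175])+q[0]*x+q[1]*y)
E
```

```text
[-0.08383003  0.00050708  0.14      ] [0.57168612 0.12025982]
[-0.08091212  0.00388561  0.14      ] [0.56867847 0.1235587 ]
[ 0.0182377  -0.00098775  0.152     ] [0.46969544 0.11602248]
```

Emit:
arm_command(
  deltas=[-1,0,0,0,-0.133,-1,0,0,0,-0.133,-1,0,0,0,-0.133,-1,-0.0082,0.03,0,0,-1,-0.0082,0.05,0,0,-1,-0.0082,0.05,0,0,-1,-0.0082,0.05,0,0,-1,-0.0081,0.05,0,0,-1,-0.008,0.05,0,0,-1,0,0.0217,0,0,-1,0,0,0,0,-1,0,0,0,0],
  newtons=40,
)

```text
time: 11.2
position: [0.5696, 0.1204, 0.1516]
tool_rot: [-0.021, 1.0, -0.0, -0.001]
ft_force: [-1.2, 0.0, -1.1]
grip_width: 0.01
grip_force: 40.0
```

```bash
python3 - <<'E'
from h import *
info(); im,d,P=grab("wrist"); np.savez("wrist6.npz",im=im,d=d); o,p,R=pose()
delta([.5718,.1203,.115])
t=lambda *x:proj(P,p+R@np.array(x)).round(1)[0]
print("slot front end pred",proj(P,[[.571-.024,.1203-.001,.05]]),"head tip",t(.022,0,.041))
g=im.mean(2).astype(int)
for v in range(185,235,3): print(v,g[v,300:336:2])
E
```

```text
t 11.2 p [0.5696 0.1204 0.1516] yang 92.39 tilt [-0.0019 -0.0006] F [-1.2  0.  -1.1] w 0.01 gf 40.0 q6 -1.6
delta [-0.002   0.0002  0.0368]
slot front end pred [[313.87768392 176.93592216]] head tip [313.  197.9]
185 [215 215 215 214 215 196 174 178 153  70  81  76 160 213 214 214 214 214]
188 [217 217 217 217 218 198 176 176 180 151  76  74 162 215 217 217 218 217]
191 [214 214 214 215 215 197 178 178 178 183 146  72 167 221 215 216 215 216]
194 [217 217 217 217 218 197 177 180 174 176 184 138 165 222 218 218 217 218]
197 [214 214 214 213 214 196 160 151 154 157 146 175 158 219 214 214 214 214]
200 [214 215 214 215 215 203 150 160 162 162 151 183 164 219 214 214 215 215]
203 [213 213 213 213 214 200 150 159 160 163 148 214 159 218 213 214 214 214]
206 [211 211 212 211 211 202 150 159 159 158 142 213 160 216 212 212 212 212]
209 [215 216 216 218 208 174 100 107 106 131 155 162 147 224 217 216 216 217]
212 [215 215 216 212  11  34  34  36  37  35  35  34  21 181 217 216 216 216]
215 [217 217 219 215  28  36  37  34  34  35  36  36  29 171 219 216 216 216]
218 [216 218 221 127  36  40  38  39  39  40  39  38  34  81 192 219 215 214]
221 [212 152 158  85  37  38  38  39  39  38  38  40  35 137 217 155 184 219]
224 [153 161 160  83  36  38  37  38  39  38  39  40  35 136 217 210 207 158]
227 [157 160 159 119  35  38  38  38  39  38  38  39  34 135 218 209 209 213]
230 [157 160 160 119  35  39  39  37  39  39  40  39  35 136 218 208 211 213]
233 [156 157 183 113  35  38  39  38  38  37  38  39  34 135 217 210 211 213]
```

```bash
python3 - <<'E'
from h import *
im=np.load("wrist6.npz")["im"]; g=im.mean(2).astype(int);P=imaging.camera_params("wrist")
for v in range(166,200): print(v,g[v,306:330:1])
for x in(.568,.570,.572): print(x,proj(P,[[x-.024,.1193,.05]]))
E
```

```text
166 [215 214 215 214 214 214 214 214 215 214 214 215 214 215 214 214 214 215
 215 214 214 215 215 215]
167 [213 213 214 213 213 214 213 213 213 213 213 214 213 213 213 214 213 213
 213 213 213 213 213 213]
168 [212 212 212 213 212 212 212 212 212 212 212 212 212 212 213 212 213 212
 212 212 213 212 213 212]
169 [215 215 215 215 215 215 215 214 214 215 215 215 214 214 215 214 215 214
 215 215 215 214 215 214]
170 [215 215 215 215 215 215 215 215 215 214 215 214 215 215 215 215 215 215
 215 215 215 215 215 215]
171 [212 211 211 212 212 212 211 211 211 211 212 211 211 211 212 211 211 211
 212 211 211 211 211 211]
172 [208 208 208 208 208 208 208 208 208 209 210 210 209 209 208 208 208 209
 208 208 208 208 208 208]
173 [208 209 209 209 209 209 209 209 209 210 201 193 211 210 210 210 210 210
 210 210 209 209 209 209]
174 [214 214 213 214 213 214 214 214 214 214 205 196 215 214 213 213 213 213
 215 216 215 214 214 213]
175 [218 218 217 217 218 219 219 218 217 215 215 215 214 211 209 208 206 202
 200 207 217 219 218 218]
176 [216 216 216 215 208 194 187 189 189 187 185 182 175 174 172 167 1
[... 1808 characters left out ...]
 174 177 179 180 178 174 175 176 182 184 181 138 102
 165 198 222 218 218 218]
195 [216 216 217 215 197 172 176 175 168 162 156 158 161 167 175 184 162 117
 162 196 221 216 216 216]
196 [213 213 214 212 196 174 174 161 148 145 147 150 149 148 156 174 176 154
 157 192 219 214 214 213]
197 [213 213 214 211 196 171 160 148 151 152 154 157 157 151 146 154 175 174
 158 192 219 214 214 214]
198 [215 215 216 213 198 162 146 152 155 157 157 160 160 154 151 151 160 168
 165 194 220 216 215 215]
199 [215 215 216 216 200 150 147 155 158 159 159 162 161 156 154 159 164 161
 165 193 220 216 215 216]
0.568 [[314.39478695 173.15735708]]
0.57 [[314.30737366 175.41805046]]
0.572 [[314.22034901 177.66869372]]
```

Emit:
arm_command(
  deltas=[-1,-0.0029,0.0003,0.015,0,-1,0,0,0.02,0,-1,0,0,0.015,0,-1,0,0,0,0,-1,0,0,0,0],
)

```text
time: 11.88
position: [0.5735, 0.1214, 0.1026]
tool_rot: [-0.021, 1.0, -0.0, 0.0]
ft_force: [-1.1, -1.3, -0.7]
grip_width: 0.0094
grip_force: 40.0
```

```bash
python3 - <<'E'
from h import *
info(); im,d,P=grab("wrist"); np.savez("wrist7.npz",im=im,d=d); o,p,R=pose()
g=im.mean(2).astype(int)
for v in range(174,204,1): print(v,g[v,306:330:1])
t=lambda *x:proj(P,p+R@np.array(x)).round(1)[0]
print(t(.022,0,.041),t(.024,0,p[2]-.05),t(.024,-.006,p[2]-.05),t(.024,.006,p[2]-.05))
E
```

```text
t 11.88 p [0.5735 0.1214 0.1026] yang 92.38 tilt [0.0004 0.    ] F [-1.1 -1.3 -0.7] w 0.0094 gf 40.0 q6 -1.59
174 [163 163 162 162 162 156 186 221 216 214 214 214 214 214 214 214 214 214
 214 214 214 214 214 214]
175 [161 161 160 161 160 155 185 219 214 213 212 212 212 212 213 212 213 212
 212 212 212 212 212 213]
176 [160 159 160 160 160 156 186 221 215 214 212 212 212 213 212 212 212 212
 212 212 212 212 212 212]
177 [163 163 163 163 162 159 177 199 206 220 217 215 215 215 215 215 215 215
 216 215 215 215 215 215]
178 [163 163 163 163 163 163 160 156 172 206 219 216 215 216 216 215 215 216
 216 215 216 215 216 216]
179 [161 160 160 161 160 160 160 158 152 182 217 214 213 213 213 213 213 213
 213 213 213 213 213 213]
180 [157 158 157 157 157 157 156 156 152 181 216 211 210 210 209 210 210 210
 210 210 210 210 210 210]
181 [158 157 157 157 157 158 157 156 152 182 216 210 209 209 209 209 209 209
 209 209 209 209 210 209]
182 [158 158 158 158 159 158 158 157 154 168 199 212 210 210 211 210 210 210
 210 210 210 210 210 210]
183 [161 162 162 162 162 161 162 161 158 171 204 218 216 216 21
[... 1455 characters left out ...]

 148 178 192 218 215 214]
198 [155 155 167 179 178 166 147 152 157 156 157 160 160 156 154 154 133  94
 146 177 193 220 216 215]
199 [157 157 169 181 174 155 148 155 158 159 160 162 161 156 161 174 159 117
 144 179 195 222 219 218]
200 [158 158 169 181 171 145 151 157 160 160 162 166 162 158 158 175 183 154
 142 179 196 222 219 218]
201 [156 157 170 182 171 144 152 158 159 160 169 173 165 158 151 169 202 176
 137 179 197 219 216 215]
202 [155 157 170 184 172 143 152 158 160 160 167 174 167 159 149 175 212 182
 135 181 199 218 215 214]
203 [154 158 172 184 172 142 151 157 159 159 160 164 163 157 148 179 217 184
 134 180 200 219 216 215]
[313.7 197.9] [313.8 190.4] [305.4 190.4] [322.1 190.4]
```

Emit:
arm_command(
  deltas=[-1,0.0015,0.0001,0,0,-1,0,0,0.004,0,-1,0,0,0.003,0,-1,0,0,0.003,0,-1,0,0,0.003,0,-1,0,0,0,0],
)

```text
time: 12.68
position: [0.5713, 0.1216, 0.0892]
tool_rot: [-0.021, 1.0, -0.0, -0.0]
ft_force: [-0.5, -0.8, -0.6]
grip_width: 0.0095
grip_force: 40.0
```

```bash
python3 - <<'E'
from h import *
info()
E
```

```text
t 12.68 p [0.5713 0.1216 0.0892] yang 92.4 tilt [-0.0008 -0.    ] F [-0.5 -0.8 -0.6] w 0.0095 gf 40.0 q6 -1.59
```

Emit:
arm_command(
  deltas=[-1,0,0,0.002,0,-1,0,0,0.002,0,-1,0,0,0.001,0,-1,0,0,0,0],
)

```text
time: 13.18
position: [0.572, 0.1216, 0.0855]
tool_rot: [-0.021, 1.0, -0.0, 0.001]
ft_force: [-0.5, -0.1, 4.9]
grip_width: 0.0094
grip_force: 40.0
```

Emit:
arm_command(
  deltas=[-1,0,0,0,-0.05,-1,0,0,0,-0.05,-1,0,0,0,-0.05,-1,0,0,0,-0.05,-1,0,0,0,-0.05,-1,0,0,0,-0.05,-1,0,0,0.001,0],
)

```text
time: 14.05
position: [0.5724, 0.1214, 0.0844]
tool_rot: [-0.17, 0.985, -0.0, 0.001]
ft_force: [-1.1, -0.7, 7.2]
grip_width: 0.0099
grip_force: 40.0
```

```bash
python3 - <<'E'
from h import *
info(); print(status.get_obs()["moment"])
E
```

```text
t 14.05 p [0.5724 0.1214 0.0844] yang 109.55 tilt [ 0.002  -0.0002] F [-1.1 -0.7  7.2] w 0.0099 gf 40.0 q6 -1.89
[-0.090564    0.12139889 -0.05926042]
```

Emit:
arm_command(
  deltas=[-1,0,0,0.0005,-0.04,-1,0,0,0.0005,-0.04,-1,0,0,0.0005,-0.04,-1,0,0,0.0005,0],
)

```text
time: 14.55
position: [0.5719, 0.1215, 0.0815]
tool_rot: [-0.228, 0.974, -0.0, 0.0]
ft_force: [1.2, -0.1, -0.4]
grip_width: 0.0101
grip_force: 40.0
```

Emit:
arm_command(
  deltas=[-1,0,0,0.003,0,-1,0,0,0.003,0,-1,0,0,0.002,0,-1,0,0,0,0],
)

```text
time: 15.05
position: [0.5708, 0.1217, 0.0729]
tool_rot: [-0.229, 0.973, 0.0, -0.001]
ft_force: [-0.7, -0.2, -0.7]
grip_width: 0.0095
grip_force: 40.0
```

Emit:
arm_command(
  deltas=[-1,0,0,0.002,0,-1,0,0,0.002,0,-1,0,0,0.0015,0,-1,0,0,0,0],
)

```text
time: 15.55
position: [0.5715, 0.1216, 0.068]
tool_rot: [-0.229, 0.973, 0.0, -0.0]
ft_force: [-0.2, -0.1, -1.2]
grip_width: 0.0097
grip_force: 40.0
```

```bash
python3 - <<'E'
from h import *
info(); print(status.get_obs()["moment"])
E
```

```text
t 15.55 p [0.5715 0.1216 0.068 ] yang 116.46 tilt [-0.0001  0.    ] F [-0.2 -0.1 -1.2] w 0.0097 gf 40.0 q6 -2.01
[ 0.05172892  0.0391367  -0.00979082]
```

Emit:
arm_command(
  deltas=[-1,0,0,0.001,0,-1,0,0,0.001,0,-1,0,0,0,0],
)

```text
time: 15.92
position: [0.5717, 0.1218, 0.0677]
tool_rot: [-0.229, 0.973, -0.0, 0.0]
ft_force: [-1.8, -0.4, 9.5]
grip_width: 0.0093
grip_force: 40.0
```

Emit:
arm_command(
  deltas=[-1,0,0,-0.001,0.0,-1,0,0,0,0.1,-1,0,0,0,0.15,-1,0,0,0,0.16,-1,0,0,0,0.16,-1,0,0,0,0.16,-1,0,0,0,0.16,-1,0,0,0,0.16,-1,0,0,0,0.16,-1,0,0,0,0.14,-1,0,0,0,0],
)

```text
time: 17.3
position: [0.5721, 0.1213, 0.0677]
tool_rot: [0.429, 0.903, 0.0, 0.001]
ft_force: [-0.8, -0.9, 5.7]
grip_width: 0.0095
grip_force: 40.0
```

```bash
python3 - <<'E'
from h import *
info(); print(status.get_obs()["moment"])
E
```

```text
t 17.3 p [0.5721 0.1213 0.0677] yang 39.21 tilt [ 0.0012 -0.0004] F [-0.8 -0.9  5.7] w 0.0095 gf 40.0 q6 -0.67
[-0.35022666  0.22342883 -0.00275807]
```

Emit:
arm_command(
  deltas=[-1,0,0,0,0.06,-1,0,0,0,0.06,-1,0,0,0,0.04,-1,0,0,0,0],
)

```text
time: 17.8
position: [0.571, 0.1211, 0.0677]
tool_rot: [0.499, 0.867, -0.001, -0.0]
ft_force: [-1.8, -2.3, 7.2]
grip_width: 0.0098
grip_force: 40.0
```

```bash
python3 - <<'E'
from h import *
info(); print(status.get_obs()["moment"])
im,d,P=grab("wrist"); np.savez("wrist8.npz",im=im,d=d)
E
```

```text
t 17.8 p [0.571  0.1211 0.0677] yang 30.14 tilt [-0.0012 -0.001 ] F [-1.8 -2.3  7.2] w 0.0098 gf 40.0 q6 -0.51
[-0.45228097  0.53117892  0.08382549]
```

Emit:
arm_command(
  deltas=[-1,0,0,0,0.04,-1,0,0,0,0.03,-1,0,0,0,0],
)

```text
time: 18.23
position: [0.5704, 0.121, 0.0678]
tool_rot: [0.528, 0.849, -0.001, -0.001]
ft_force: [-3.4, -2.8, 8.3]
grip_width: 0.0093
grip_force: 40.3
```

```bash
python3 - <<'E'
from h import *
info(); print(status.get_obs()["moment"])
E
```

```text
t 18.23 p [0.5704 0.121  0.0678] yang 26.25 tilt [-0.0023 -0.0017] F [-3.4 -2.8  8.3] w 0.0093 gf 40.3 q6 -0.44
[-0.52532796  0.74303462  0.44109484]
```

The stop is felt: 0.44 N m after about 90°. Release and rise.

Emit:
arm_command(
  deltas=[-1,0,0,0,-0.02,-1,0,0,0,0,-0.5,0,0,0,0,-0.3,0,0,0,0,-0.3,0,0,-0.015,0,-0.3,0,0,-0.03,0,-0.3,0,0,-0.05,0,-0.3,0,0,-0.05,0,-0.3,0.05,0,0,0,-0.3,0.05,0,0,0,-0.3,0,0,0,0,-0.3,0,0,0,0],
)

```text
time: 19.73
position: [0.5265, 0.2107, 0.2128]
tool_rot: [0.521, 0.853, 0.0, 0.001]
ft_force: [0.2, 0.3, 0.5]
grip_width: 0.0304
grip_force: 0.0
```

```bash
python3 - <<'E'
from h import *
info(); o,p,R=pose(); im,d,P=grab("wrist"); np.savez("wrist9.npz",im=im,d=d); s,ds,_=grab("scene"); np.savez("scene.npz",im=s,d=ds)
from fit import cloud
def an(n,im,d,P):
    v,u=np.mgrid[0:400,0:640];X=bydepth(P,np.c_[u.ravel(),v.ravel()],d.ravel()).reshape(400,640,3)
    r=np.hypot(X[...,0]-.571,X[...,1]-.121)
    m=(r<.04)&(X[...,2]>.076)&(X[...,2]<.1)&(im.max(2)<90); print(n,"handle",m.sum(),X[m].mean(0).round(4),np.percentile(X[m][:,2],95).round(4) if m.any() else 0, cv2.minAreaRect(X[m][:,:2].astype(np.float32)) if m.any() else 0)
    m=(r>.065)&(r<.1)&(X[...,2]>.057)&(X[...,2]<.072); q=X[m].mean(0); print(" post",m.sum(),q.round(4),np.degrees(np.arctan2(q[1]-.121,q[0]-.571))%360)
    # white centre plate orientation
    m=(r<.085)&(im.min(2)>200)&(abs(X[...,2]-.05)<.004); print(" plate",m.sum(),cv2.minAreaRect(X[m][:,:2].astype(np.float32)))
an("wrist",im,d,P); an("scene",s,ds,imaging.camera_params("scene"))
E
```

```text
t 19.73 p [0.5265 0.2107 0.2128] yang 27.15 tilt [ 0.0016 -0.0002] F [0.2 0.3 0.5] w 0.0304 gf 0.0 q6 -0.29
wrist handle 247 [0.5604 0.1407 0.0898] 0.092 ((0.5617839097976685, 0.13833843171596527), (0.008961888030171394, 0.027823494747281075), 30.21297264099121)
 post 0 [nan nan nan] nan
 plate 304 ((0.5654972195625305, 0.13701656460762024), (0.10796650499105453, 0.07830261439085007), 18.163721084594727)
scene handle 76 [0.5675 0.1164 0.0882] 0.0928 ((0.5679309368133545, 0.11756214499473572), (0.010223062708973885, 0.057123806327581406), 28.321361541748047)
 post 13 [0.4907 0.0892 0.0634] 201.56823238780893
 plate 696 ((0.5712197422981262, 0.12020058184862137), (0.1109856367111206, 0.11359993368387222), 18.650699615478516)<stdin>:8: RuntimeWarning: Mean of empty slice.
  ret = um.true_divide(
```

Emit:
arm_command(
  deltas=[-0.3,-0.04,0,-0.03,0,-0.3,-0.045,0,0,0,-0.3,-0.045,0,0,0,-0.3,-0.04,0,0,0,-0.3,0,0,0,0,-0.3,0,0,0,0],
)

```text
time: 20.58
position: [0.6032, 0.0586, 0.2417]
tool_rot: [0.523, 0.853, -0.0, -0.001]
ft_force: [-0.2, -0.5, 0.4]
grip_width: 0.0305
grip_force: 0.0
```

```bash
cat > an.py <<'E'
from h import *
info(); o,p,R=pose(); im,d,P=grab("wrist"); np.savez("wrist10.npz",im=im,d=d)
v,u=np.mgrid[0:400,0:640];X=bydepth(P,np.c_[u.ravel(),v.ravel()],d.ravel()).reshape(400,640,3)
r=np.hypot(X[...,0]-.571,X[...,1]-.122)
print("TCP px",proj(P,p),"C px",proj(P,[.571,.121,.05]))
m=(r<.045)&(X[...,2]>.078)&(X[...,2]<.1); print("handle",m.sum(),X[m].mean(0).round(4),cv2.minAreaRect(X[m][:,:2].astype(np.float32)))
def blob(m):
    n,l,s,c=cv2.connectedComponentsWithStats(m.astype(np.uint8)); return l==1+s[1:,4].argmax()
m=blob((r<.085)&(im.min(2)>195)&(abs(X[...,2]-.05)<.005)); c=np.c_[u[m],v[m]]; print("plate",m.sum(),cv2.minAreaRect(onz(P,c,.05)[:,:2].astype(np.float32)))
m=(r>.065)&(r<.1)&(X[...,2]>.056)&(X[...,2]<.075); q=X[m].mean(0); print("post",m.sum(),q)
e=(r>.099)&(r<.118)&(X[...,2]>.026)&(X[...,2]<.044); E=blob(e); w=X[E].mean(0); print("ear",E.sum(),w)
pl=blob((r<.12)&(X[...,2]>.044)&(X[...,2]<.054)); h=cv2.convexHull(np.c_[u[pl],v[pl]].astype(np.int32))[:,0]; t=onz(P,h,.049)[:,:2]; from scipy.optimize import least_squares
s=least_squares(lambda a:np.hypot(*(t-a[:2]).T)-a[2],[.57,.12,.092],loss="soft_l1",f_scale=.001).x; print("circle",s)
f=lambda a:np.degrees(np.arctan2(a[1]-s[1],a[0]-s[0]))%360
print("post ang",f(q),"ear ang",f(w))
E
python3 an.py
```

```text
t 20.57 p [0.6032 0.0586 0.2417] yang 26.98 tilt [-0.0012  0.0005] F [-0.2 -0.5  0.4] w 0.0305 gf 0.0 q6 -0.56
TCP px [[314.08393832 257.44835385]] C px [[314.73015483 118.28316515]]
handle 646 [0.5699 0.1251 0.0911] ((0.5703145861625671, 0.12439506500959396), (0.009986285120248795, 0.05954856052994728), 29.81586456298828)
plate 677 ((0.5219496488571167, 0.1368599683046341), (0.025485172867774963, 0.05191026255488396), 18.01515007019043)
post 86 [0.49327816 0.09689076 0.06446399]
ear 218 [0.46604213 0.11874622 0.03745508]
circle [0.57121571 0.12284141 0.09100232]
post ang 198.41606484179147 ear ang 182.22982425699973
```

The platter lags the key by about 0.13 rad because of slot slack, so the handle is about 11° off square. I nudge the platter further by the post, then turn the key back to its stop.

Emit:
arm_command(
  deltas=[-0.3,0,0,0,-0.1775,-0.3,0,0,0,-0.1775,-0.3,0,0,0,-0.1775,-0.3,0,0,0,-0.1775,-0.3,0,0,0,-0.1775,-0.3,0,0,0,-0.1775,-0.3,0,0,0,-0.1775,-0.3,0,0,0,-0.1775,-0.3,0.0471,0.0343,0,0,-0.3,0.0472,0.0344,0.04,0,-0.3,0,0,0.06,0,-0.3,0,0,0,0],
)

```text
time: 22.12
position: [0.4945, 0.0937, 0.1437]
tool_rot: [-0.161, 0.987, 0.001, -0.005]
ft_force: [0.3, -1.2, 0.9]
grip_width: 0.0303
grip_force: 0.0
```

Emit:
arm_command(
  deltas=[-0.3,0,0,0,0],
)

```text
time: 22.25
position: [0.5004, 0.0929, 0.1482]
tool_rot: [-0.161, 0.987, -0.0, 0.001]
ft_force: [0.3, -0.6, -0.1]
grip_width: 0.0303
grip_force: 0.0
```

```bash
cat > pp.py <<'E'
from h import *
info(); o,p,R=pose(); im,d,P=grab("wrist"); np.savez("wrist11.npz",im=im,d=d)
v,u=np.mgrid[0:400,0:640];X=bydepth(P,np.c_[u.ravel(),v.ravel()],d.ravel()).reshape(400,640,3)
L=(X-p)@R
m=(np.abs(L[...,0])<.03)&(np.abs(L[...,1])<.025)&(X[...,2]>.056)&(X[...,2]<.072)
print("post in tool",m.sum(),L[m].mean(0),"u",u[m].mean(),"v",v[m].mean())
for w in(np.abs(L[...,0])<.03)&(L[...,2]<.003)&(L[...,2]>-.02)&(np.abs(L[...,1])<.04),: print("finger inner", L[w&(L[...,1]<0)][:,1].max(), L[w&(L[...,1]>0)][:,1].min())
E
python3 pp.py
```

```text
t 22.25 p [0.5004 0.0929 0.1482] yang 108.49 tilt [ 0.0028 -0.0001] F [ 0.3 -0.6 -0.1] w 0.0303 gf 0.0 q6 -1.93
post in tool 133 [0.00782901 0.00621452 0.08415298] u 321.7218045112782 v 198.24812030075188
finger inner -0.013409360935188729 0.0167426173539726
```

Emit:
arm_command(
  deltas=[-0.3,0.008,0.0035,0,0,-0.3,0,0,0.03,0,-0.3,0,0,0.03,0,-0.3,0,0,0.02,0,-0.3,0,0,0.013,0,-0.3,0,0,0,0,-0.7,0,0,0,0,-0.85,0,0,0,0,-0.85,0,0,0,0,-0.85,0,0,0,0],
  newtons=5,
)

```text
time: 23.55
position: [0.4904, 0.0935, 0.0542]
tool_rot: [-0.16, 0.987, 0.0, 0.001]
ft_force: [-0.5, 1.2, 3.0]
grip_width: 0.0093
grip_force: 5.0
```

```bash
python3 - <<'E'
from h import *
info(); o,p,R=pose(); print(np.degrees(np.arctan2(p[1]-.1207,p[0]-.571))%360,np.hypot(p[1]-.1207,p[0]-.571))
E
```

```text
t 23.55 p [0.4904 0.0935 0.0542] yang 108.44 tilt [0.001  0.0002] F [-0.5  1.2  3. ] w 0.0093 gf 5.0 q6 -1.93
198.62796130652166 0.08506282336394559
```

Emit:
arm_command(
  deltas=[-0.85,-0.0001,-0.003,0,-0.036,-0.85,-0.0001,-0.003,0,-0.036,-0.85,-0.0001,-0.003,0,-0.036,-0.85,-0.0001,-0.003,0,-0.036,-0.85,0,0,0,0,-0.5,0,0,0,0,-0.4,0,0,0,0,-0.4,0,0,-0.03,0,-0.4,0,0,-0.05,0,-0.2,0,0,-0.05,0,-0.2,0,0,-0.05,0,-0.2,0,0,0,0],
)

```text
time: 25.05
position: [0.4975, 0.0823, 0.2375]
tool_rot: [-0.231, 0.973, -0.001, 0.004]
ft_force: [0.3, 0.7, -0.2]
grip_width: 0.0347
grip_force: 0.0
```

```bash
python3 - <<'E'
from h import *
info(); o,p,R=pose(); print(np.degrees(np.arctan2(p[1]-.1207,p[0]-.571))%360)
s,ds,P=grab("scene"); v,u=np.mgrid[0:400,0:640];X=bydepth(P,np.c_[u.ravel(),v.ravel()],ds.ravel()).reshape(400,640,3)
r=np.hypot(X[...,0]-.571,X[...,1]-.121)
m=(r<.04)&(X[...,2]>.076)&(X[...,2]<.1)&(s.max(2)<90); print("handle",m.sum(),X[m].mean(0).round(4),cv2.minAreaRect(X[m][:,:2].astype(np.float32)))
m=(r<.085)&(s.min(2)>200)&(abs(X[...,2]-.05)<.004); print(" plate",m.sum(),cv2.minAreaRect(X[m][:,:2].astype(np.float32)))
delta([.5712,.1212,.16])
E
```

```text
t 25.05 p [0.4975 0.0823 0.2375] yang 116.7 tilt [ 0.0094 -0.0007] F [ 0.3  0.7 -0.2] w 0.0347 gf 0.0 q6 -2.09
207.60754053135477
handle 76 [0.5671 0.1167 0.088 ] ((0.5673904418945312, 0.11795973032712936), (0.008543174713850021, 0.056209634989500046), 38.85497283935547)
 plate 688 ((0.5700448155403137, 0.11931104958057404), (0.11240985989570618, 0.11332127451896667), 26.804580688476562)
delta [-0.0847  0.001   0.0755]
```

Emit:
arm_command(
  deltas=[0,-0.042,0.0005,0,0,0,-0.043,0.0005,0,0,0,0,0,0,0.172,0,0,0,0,0.172,0,0,0,0,0.172,0,0,0,0,0.172,0,0,0,0,0.172,0,0,0,0,0.172,0,0,0,0,0.172,0,0,0,0,0.172,0,0,0,0.05,0,0,0,0,0,0],
)

```text
time: 26.6
position: [0.5657, 0.1212, 0.1785]
tool_rot: [0.44, 0.898, -0.003, -0.006]
ft_force: [0.3, -0.2, 1.0]
grip_width: 0.0435
grip_force: 0.0
```

```bash
python3 - <<'E'
from h import *
info(); delta([.571,.121,.0678]); o,p,R=pose(); im,d,P=grab("wrist")
v,u=np.mgrid[0:400,0:640];X=bydepth(P,np.c_[u.ravel(),v.ravel()],d.ravel()).reshape(400,640,3);L=(X-p)@R
m=(np.abs(L[...,0])<.045)&(np.abs(L[...,1])<.03)&(X[...,2]>.078)&(X[...,2]<.1); print(m.sum(),L[m].mean(0),cv2.minAreaRect(X[m][:,:2].astype(np.float32)))
E
```

```text
t 26.6 p [0.5657 0.1212 0.1785] yang 37.85 tilt [-0.0134 -0.0003] F [ 0.3 -0.2  1. ] w 0.0435 gf 0.0 q6 -0.64
delta [-0.0043  0.0052  0.1106]
805 [0.00147236 0.00611924 0.08763229] ((0.5697696805000305, 0.12426365166902542), (0.00955695379525423, 0.05993848294019699), 38.22127151489258)
```

Emit:
arm_command(
  deltas=[0,0,0,0,0,0,0,0,0,0],
)

```text
time: 26.9
position: [0.5713, 0.1214, 0.1851]
tool_rot: [0.439, 0.898, 0.001, 0.001]
ft_force: [0.3, -1.4, -0.1]
grip_width: 0.0432
grip_force: 0.0
```

```bash
python3 - <<'E'
from h import *
info(); delta([.571,.121,.0678]); o,p,R=pose(); im,d,P=grab("wrist")
v,u=np.mgrid[0:400,0:640];X=bydepth(P,np.c_[u.ravel(),v.ravel()],d.ravel()).reshape(400,640,3);L=(X-p)@R
m=(np.abs(L[...,0])<.045)&(np.abs(L[...,1])<.03)&(X[...,2]>.078)&(X[...,2]<.1); print(m.sum(),L[m].mean(0),cv2.minAreaRect(X[m][:,:2].astype(np.float32)))
E
```

```text
t 26.9 p [0.5713 0.1214 0.1851] yang 37.86 tilt [0.0027 0.    ] F [ 0.3 -1.4 -0.1] w 0.0432 gf 0.0 q6 -0.64
delta [ 0.     -0.0008  0.1173]
765 [0.00556308 0.00033876 0.09423033] ((0.5696233510971069, 0.1241486519575119), (0.00955958291888237, 0.05988439545035362), 37.86618423461914)
```

Emit:
arm_command(
  deltas=[0,0,-0.001,0.04,0,0,0,0,0.04,0,0,0,0,0.025,0,0,0,0,0.012,0,0,0,0,0,0,-1,0,0,0,0,-1,0,0,0,0,-1,0,0,0,0,-1,0,0,0,0],
  newtons=40,
)

```text
time: 28.08
position: [0.5697, 0.1208, 0.0671]
tool_rot: [0.439, 0.898, 0.0, 0.0]
ft_force: [0.6, -0.2, 0.5]
grip_width: 0.0116
grip_force: 0.0
```

Emit:
arm_command(
  deltas=[-1,0,0,0,0.06,-1,0,0,0,0.06,-1,0,0,0,0.03,-1,0,0,0,0],
)

```text
time: 28.58
position: [0.5698, 0.1206, 0.067]
tool_rot: [0.505, 0.863, 0.0, 0.0]
ft_force: [0.2, -0.5, 1.4]
grip_width: 0.0096
grip_force: 40.0
```

```bash
python3 - <<'E'
from h import *
info(); print(status.get_obs()["moment"])
E
```

```text
t 28.57 p [0.5698 0.1206 0.067 ] yang 29.29 tilt [ 0.0006 -0.0002] F [ 0.2 -0.5  1.4] w 0.0096 gf 40.0 q6 -0.49
[-0.25404023  0.00845356  0.01744413]
```

Emit:
arm_command(
  deltas=[-1,0,0,0,0.03,-1,0,0,0,0.03,-1,0,0,0,0],
)

```text
time: 28.95
position: [0.5699, 0.1207, 0.067]
tool_rot: [0.531, 0.848, -0.0, 0.0]
ft_force: [0.4, -0.9, 2.8]
grip_width: 0.0098
grip_force: 40.2
```

```bash
python3 - <<'E'
from h import *
info(); print(status.get_obs()["moment"])
E
```

```text
t 28.95 p [0.5699 0.1207 0.067 ] yang 25.88 tilt [ 0.0008 -0.0005] F [ 0.4 -0.9  2.8] w 0.0098 gf 40.2 q6 -0.43
[-0.3222304   0.0186666   0.43664737]
```

Same stop reached again. Release and clear.

Emit:
arm_command(
  deltas=[-1,0,0,0,-0.01,-1,0,0,0,0,-0.5,0,0,0,0,-0.3,0,0,0,0,-0.3,0,0,-0.015,0,-0.3,0,0,-0.03,0,-0.3,0,0,-0.06,0,-0.3,0,0,-0.06,0,-0.3,-0.04,0,0,0,-0.3,-0.04,0,0,0,-0.3,0,0,0,0,-0.3,0,0,0,0],
)

```text
time: 30.45
position: [0.6044, 0.0495, 0.2319]
tool_rot: [0.527, 0.85, 0.0, -0.001]
ft_force: [0.1, 0.2, 0.1]
grip_width: 0.0303
grip_force: 0.0
```

```bash
python3 an.py
```

```text
t 30.45 p [0.6044 0.0495 0.2319] yang 26.36 tilt [-0.0009  0.0008] F [0.1 0.2 0.1] w 0.0303 gf 0.0 q6 -0.56
TCP px [[314.10780507 257.45893608]] C px [[316.63130379 110.23529579]]
handle 701 [0.5698 0.1248 0.0912] ((0.5704558491706848, 0.12369442731142044), (0.009970170445740223, 0.059448905289173126), 29.134397506713867)
plate 313 ((0.5480127334594727, 0.15009506046772003), (0.020960792899131775, 0.04146631062030792), 33.90770721435547)
post 93 [0.49823147 0.08523432 0.06414327]
ear 233 [0.46610014 0.11871374 0.03749809]
circle [0.57119025 0.1227289  0.0909681 ]
post ang 207.1992894081902 ear ang 182.18802766834048
```

```bash
python3 -c "
from rig import order
print(order.hand_in())"
```

```text
the job is handed in; nothing more can be done
None
```

The turntable is locked: the key is seated on its collar and turned clockwise to its stop, with the handle about 88° across the slot. My first quarter turn left it about 11° off square, so I nudged the platter on by its post (to about 0.44 rad) and turned the key to the same stop again. It is released and handed in at about 30 s, and I moved nothing else on the desk.

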